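Latch down the lid of the sink's sediment trap

TASK

The sediment trap under the studio sink has been emptied and its lid set back on, but the two draw latches, one on each long side, still stand open with their wire loops lying over the catches. With the fingertips push each latch lever down and over centre until it snaps shut along the side of the tank, and take the hand away. Only push, do not pinch the levers, do not lift the lid, and leave everything standing about where it is.

Things in the scene. Friction and masses are not known exactly. Their poses are not given: they have to be found in the camera images.
- trap: sediment trap: a fixed grey plastic tank, 280 mm long (its x) by 200 mm wide, yaw within 0.3. Its grey lid (216 mm wide) tops out at 194 mm, with a black lift handle along the middle up to 217 mm. Two white pipes leave the far end, one down, one up to 217 mm. A steel draw latch sits half-way along each long side. Origin at the centre of the underside, z up, +x to the pipes, +y its left side
- latch_left_pivot (a point): pivot axis of the latch on the trap's +y side: 14 mm outside the tank wall and 158 mm above the cupboard floor. The axis runs along the trap's x; outward is the trap's +y. Its axes are the trap's
- latch_right_pivot (a point): pivot axis of the latch on the trap's -y side, the mirror image: 14 mm outside the wall, 158 mm up; outward is the trap's -y. Its axes are the trap's
- latch_left_tip (a point): free end of the left lever, outer face. The lever is a steel plate 30 mm wide; its outer (at first upper) face lies 7 mm off the pivot axis and ends 65 mm from the pivot in a finger tab turned out 5 mm. At the start it points outward and 30 degrees up; shut, it hangs down along the tank wall, outer face 21 mm off the wall
- latch_right_tip (a point): free end of the right latch's lever (same lever, mirrored)
- latch_left (a joint): angle of the left lever: 0 = open (outward, 30 degrees up), grows as it is pushed down and in towards the tank, 2.09 = shut. Below 1.31 it springs back open; beyond 1.31 (45 degrees below level) it snaps shut by itself. It resists with up to 0.25 N m about half-way to the dead centre (4 to 10 N by the finger). Its wire loop reaches 30 mm above the pivot, within 10 mm outward of it
- latch_right (a joint): angle of the right lever, the same
- lid (a joint): height of the trap's lid above its seat, m: 0 = seated. It weighs 0.7 kg; the loops hold it down lightly while the latches are open, firmly once they are shut
- stool: wooden step stool, folded and lying flat, top board 380 mm (its x) by 220 mm (its y), top 56 mm above the cupboard floor, fixed, beside the trap on its left or its right. Origin at the centre of the underside
- jug: orange plastic measuring jug with a side handle and a spout, 104 mm across the rim, 125 mm tall, standing on the stool. Origin at the centre of its underside. Not part of the job
- jar: closed white ceramic jar with a knobbed lid, 80 mm across, 116 mm tall, standing on the stool. Origin at the centre of its underside. Not part of the job
- bottle: brown glass bottle with a black twist cap, 62 mm across, 176 mm tall, standing on the stool. Origin at the centre of its underside. Not part of the job
- pliers: steel pliers with black grips, 195 mm long, 15 mm thick, lying on the stool. Origin on its underside, about mid-length. Not part of the job
- wrench: steel wrench, 150 mm long, lying on the lid of the trap between the lift handle and one long edge. Origin on its underside, about mid-length. Not part of the job
- tin: small round tin with a press-on lid, 60 mm across, 91 mm tall, standing on the cupboard floor close beside the trap, near its pipe end. Origin at the centre of its underside. Not part of the job
- brush: small scrubbing brush with a handle, about 200 mm long, lying on the cupboard floor off to the robot's left. Origin on its underside, about mid-length. Not part of the job
- scraper: wooden-handled steel scraper, about 210 mm long, lying flat on the cupboard floor off to the robot's right. Origin on its underside, about mid-length. Not part of the job

How it is judged (in metres and radians):
At the end, for the whole second after the job is handed in: both latch levers rest shut (joint beyond 1.98 of 2.09 rad, moving less than 0.1 rad/s), the lid is on its seat (within 4 mm), and jug, jar, bottle, pliers, wrench, tin, brush and scraper lie within 30 mm of where they started (value of joint each of latch_left, latch_right above 1.98 rad and velocity of joint latch_left between -0.1 and 0.1 rad/s and velocity of joint latch_right between -0.1 and 0.1 rad/s and value of joint lid below 0.004 m and distance of each of jug, jar, bottle, pliers, wrench, tin, brush, scraper from where it was at the start of the episode below 0.03 m); the robot touches nothing.
It fails at once if the lid is lifted more than 8 mm (value of joint lid above 0.008 m).
It fails at once if a lever is pinched or forced (more than 35 N between fingers and lever) (contact force between the fingers and latch_left above 35 N or contact force between the fingers and latch_right above 35 N).
It fails at once if one of the bystanders is lifted, carried or knocked more than 30 mm from its place (distance of any of jug, jar, bottle, pliers, wrench, tin, brush, scraper from where it was at the start of the episode above 0.03 m).
It fails at once if a standing jug, jar, bottle or tin is tipped over (angle between any of jug, jar, bottle, tin's own z axis and vertical above 0.5 rad).
It also fails if it takes over 42 s, if anything falls off the work surface, if the arm or the gripper's body presses on something with over 40 N, if the wrist force passes 120 N, or if a joint passes its speed limit or range.

ROBOT

A 6-joint arm with a two-finger parallel gripper is mounted at the origin on the work surface. World frame = base frame: x ahead of the robot, y to its left, z up, the work surface at z = 0. Lengths are in mm, angles in rad, forces in N, time in s.
With the tool pointing down it reaches from about 350 to 975 mm from the base axis. Payload 7.1 kg.
Tool frame: the origin (TCP) lies at the very end of the fingers, on their centre line; the grasp point (between the pads) lies tcp_to_grasp behind it (tcp_to_grasp is the distance from the TCP to the grasp point, in mm); z points along the fingers, x is the direction in which the jaws open and shut, and the axes are right-handed (so a half turn about z gives the same grasp; the last joint's range is limited). The gripper opens to 88 mm and grips with 3 to 60 N. Pads are 20 mm wide; open, the fingers measure 115 mm over their backs; the gripper's body (75 mm by 178 mm) begins 61 mm behind the grasp point.
Start: joints at [-1.197, 0.423, 1.63, -0, 1.089, -0.019], TCP at [239.251, -577.377, 222.675] pointing down, gripper open.
Joint ranges: [-3, 3], [-0.9, 2.11], [0.09, 2.58], [-1.31, 4.45], [0.11, 2.69], [-2.54, 2.54]. Speed limits (rad/s): [2.39, 2.39, 3.01, 3.14, 3.14, 3.14].

INTERFACE

Orientations are given as a rotation vector (axis times angle).
In Python, from workcell import get_obs, get_image, close_job, recognise, mark_of, tcp_to_grasp gives the robot as it stands. The module is installed in compiled form; this text tells all that it offers.
- The arm moves only by the tool move_arm, never from a script. Its argument "motion" is a list of rows, each a list of 7 numbers: the shift along the world's x, y, z in mm, then the turn, a rotation vector about the world's x, y, z in rad, then the finger opening in mm, from 0 to 87.8. A call has 1 to 5 rows; each row is the pose to reach, as a shift and turn from the pose commanded when the call began; what a row does not reach only later rows make up. A row lasts 1/12 s, in which the tool goes at most 41.7 mm and 7.16 degrees, less where a joint would pass 70% of its speed; a pose out of reach is approached as far as the arm can. A call with a gripper value outside its range is refused whole. The fingers move at their own pace and stop on an object; the grip force is fixed at half the most. Time passes only in rows, so rows that repeat a pose let the fingers close. It gives the time, the measured TCP pose, the force and the opening at its end, in the units of the state.
- get_obs(): the state, without advancing time (a new reading comes with each control period).
- get_image(name): name is "scene" or "side" or "wrist"; returns a dict with "color" (400x640x3 uint8, red, green, blue), "mtx" (3x3 intrinsics, pixels), "camera_from_world" (4x4, takes a point from world to camera coordinates). Camera axes: x right, y up, looking along -z (the intrinsics and any distortion apply to the point x, -y, -z); pixel columns grow to the right and rows downward; lengths in mm; the calibration is good to about 2 mm. A picture is of the moment at which its call begins. There is no depth.
- close_job(): hands the job in, once; it reports no verdict.
Trained networks look in a picture, given as the dict that the camera call returned (one of the last four; its "shot" number tells which), for a name from the list of things; names that differ only in an ending like _2 or _b are one class to them, and where a whole thing is asked for, a point or a joint stands for the part that bears it (a point fixed in the world has none). Each returns a list of dicts, best first, with "p" (0 to 1); they miss things now and then, are a little off and sometimes report something else, mostly with a low value. They report only what shows in the picture. A call takes as long as a camera call.
- recognise(picture, label): "bbox" ([centre column, centre row, width, height] in pixels, round what is visible of it).
- mark_of(picture, label): "location" ([row, column] in pixels: a listed point, or the origin of a listed thing).
The state is a dict: "t": time; "qpos": joint angles; "qvel": joint speeds; "joint_torque": joint torques, N m; "ee_pos": TCP position; "orientation": TCP orientation; "ft_force": force on the tool from outside, world axes, zero at the start; "moment": the same for the moment, N m; "width": finger opening in mm.
Only numpy, scipy, OpenCV 4.12 (cv2) and the standard library are available. Lean on these libraries where they do the work, as an engineer would, in place of code of your own. Each camera call takes 0.05 s, during which the arm holds its last target. There are 200 camera calls.

## Working session

There is one attempt and no reset: what is moved stays moved. The work goes in short steps, Python scripts to look and compute and a tool call to move; the robot and the scene stay as the last step left them, time stands still between calls to the robot, and variables do not carry over. Pictures are saved under pics/ and viewed, about 8 in all and at most 12, crops included, and the job is handed in when it is done.

Besides the shell and the picture viewer there is one more tool, called after "Request:" by a JSON object that holds its "name" and its "arguments", one argument or row to a line. move_arm: Moves the arm, as the interface text tells. Its arguments: {"type":"object","properties":{"motion":{"type":"array"}},"required":["motion"]}

```bash
mkdir -p pics
cat > h.py <<'E'
import numpy as np, cv2
from workcell import *
def snap(n,f):
    p=get_image(n); cv2.imwrite('pics/'+f+'.png',p['color'][:,:,::-1]); return p
def ray(p,rc):
    M=np.array(p['camera_from_world']); K=np.array(p['mtx'])
    d=np.linalg.inv(K)@[rc[1],rc[0],1]; d=np.array([d[0],-d[1],-d[2]])
    R=M[:3,:3]; return -R.T@M[:3,3], R.T@d
def at_z(p,rc,z):
    o,d=ray(p,rc); return o+d*(z-o[2])/d[2]
def proj(p,X):
    M=np.array(p['camera_from_world']); c=M[:3,:3]@X+M[:3,3]; q=np.array(p['mtx'])@[c[0],-c[1],-c[2]]; return q[:2]/q[2]
def tri(a):
    A=0;b=0
    for p,rc in a:
        o,d=ray(p,rc); d=d/np.linalg.norm(d); P=np.eye(3)-np.outer(d,d); A=A+P; b=b+P@o
    return np.linalg.solve(A,b)
E
python3 - <<'E'
from h import *
a=snap('scene','s1'); b=snap('side','d1'); c=snap('wrist','w1')
print(get_obs(), tcp_to_grasp)
zs=dict(trap=0,latch_left_pivot=158,latch_right_pivot=158,latch_left_tip=197,latch_right_tip=197,stool=0,jug=56,jar=56,bottle=56,pliers=56,wrench=194,tin=0,brush=0,scraper=0)
for l,z in zs.items():
    for n,p in (('sc',a),('sd',b)):
        for m in mark_of(p,l)[:2]:
            print(l,n,round(m['p'],2),np.round(m['location']),np.round(at_z(p,m['location'],z)))
for p in (a,b): print(np.round(ray(p,(200,320)),2))
cv2.imwrite('pics/both.png',cv2.resize(np.vstack([a['color'],b['color']])[:,:,::-1],(480,600)))
E
```

```text
{'t': 0.15, 'qpos': array([-1.19700740e+00,  4.23691642e-01,  1.63048693e+00, -9.85759610e-06,
        1.08858850e+00, -1.89720505e-02]), 'qvel': array([-9.59874038e-04, -1.98843388e-03, -3.35857311e-03,  6.72995146e-05,
        1.01690657e-03,  2.17074708e-03]), 'joint_torque': array([ 1.25589057e-03, -5.44986320e+01, -2.73919863e+01,  6.44691498e-02,
        2.04915373e-02, -5.21715833e-05]), 'ee_pos': array([ 239.0968825 , -577.00330549,  222.07463128]), 'orientation': array([-2.61164468e+00,  1.74491964e+00,  1.52169186e-03]), 'ft_force': array([-0.5058902 , -1.16645741, -0.70653629]), 'moment': array([ 0.02593491,  0.00044269, -0.00178564]), 'width': 87.97245903603495} 18.700000000000003
trap sc 0.95 [252. 274.] [ 518. -192.    0.]
trap sd 0.98 [201. 330.] [ 511. -183.    0.]
trap sd 0.58 [287. 294.] [609. 229.   0.]
latch_left_pivot sc 0.67 [196. 288.] [492. -89. 158.]
latch_left_pivot sd 0.97 [194. 332.] [499. -75. 158.]
latch_right_pivot sd 0.78 [148. 327.] [ 532. -317.  158.]
latch_left_tip sc 0.66 [174. 293.] [467. -36. 197.]
latch_left_tip sd 0.41 [192. 339.] [471. -46. 19
[... 727 characters left out ...]
 [283. 296.] [596. 249.  56.]
pliers sd 0.3 [178. 290.] [ 673. -244.   56.]
wrench sc 0.81 [221. 248.] [ 501. -261.  194.]
wrench sc 0.71 [187. 340.] [612.  17. 194.]
wrench sd 0.74 [151. 331.] [ 515. -260.  194.]
tin sc 0.89 [306. 288.] [ 684. -304.    0.]
tin sd 0.62 [178. 291.] [ 679. -297.    0.]
brush sc 0.65 [145. 386.] [483. 511.   0.]
brush sd 0.9 [367. 321.] [494. 510.   0.]
scraper sc 0.84 [316. 180.] [ 475. -524.    0.]
scraper sd 0.58 [193. 334.] [ 495. -228.    0.]
scraper sd 0.44 [146. 341.] [ 484. -513.    0.]
[[ 1.16215e+03 -7.57900e+02  1.09078e+03]
 [-4.40000e-01  5.50000e-01 -7.10000e-01]]
[[ 4.43930e+02  1.19934e+03  1.52012e+03]
 [ 5.00000e-02 -6.70000e-01 -7.40000e-01]]
```

View pics/s1.png

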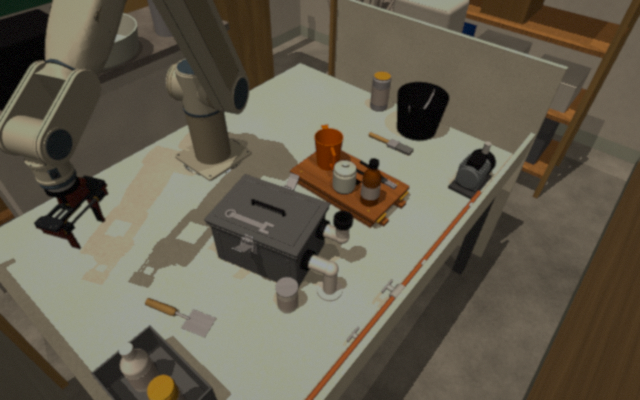

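View pics/d1.png

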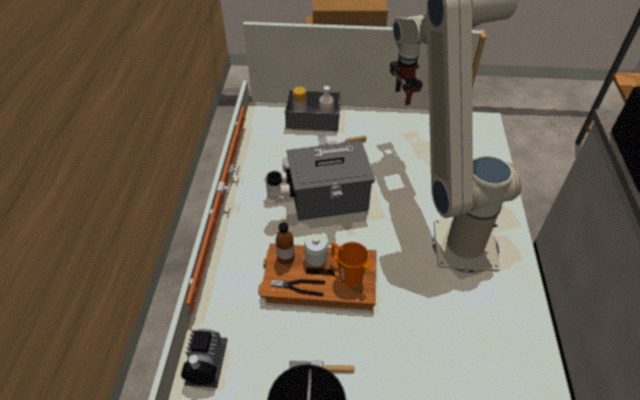

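The pictures show the trap at scene pixel (265,225), with the stool to its left and the tin by the pipes. The wrench is on the right half of the lid. Trap centre is about (513,-193), yaw about 0.25. I'll close the fingers and move over the right latch first.

Request:
{"name": "move_arm", "arguments": {
  "motion": [
    [30, 20, 15, 0, 0, 0.12, 0],
    [60, 40, 30, 0, 0, 0.24, 0],
    [90, 60, 45, 0, 0, 0.36, 0],
    [120, 80, 60, 0, 0, 0.48, 0],
    [150, 100, 75, 0, 0, 0.6, 0]
  ]
}}

```text
t: 1.97
ee_pos: [390.4, -476.3, 298.5]
orientation: [3.014, -0.887, 0.0]
ft_force: [0.4, -1.1, 0.0]
width: 58.2
```

Request:
{"name": "move_arm", "arguments": {
  "motion": [
    [30, 14, 0, 0, 0, 0.12, 0],
    [60, 28, 0, 0, 0, 0.24, 0],
    [90, 42, 0, 0, 0, 0.36, 0],
    [120, 56, 0, 0, 0, 0.48, 0],
    [150, 70, 0, 0, 0, 0.6, 0]
  ]
}}

```text
t: 2.38
ee_pos: [540.7, -406.4, 297.8]
orientation: [3.141, 0.044, 0.0]
ft_force: [-1.2, -1.3, 0.0]
width: 24.8
```

Request:
{"name": "move_arm", "arguments": {
  "motion": [
    [5, 5, 0, 0, 0, 0.12, 0],
    [10, 10, 0, 0, 0, 0.23, 0],
    [10, 10, 0, 0, 0, 0.23, 0],
    [10, 10, 0, 0, 0, 0.23, 0],
    [10, 10, 0, 0, 0, 0.23, 0]
  ]
}}

```text
t: 2.8
ee_pos: [548.8, -397.7, 297.6]
orientation: [3.117, 0.389, -0.0]
ft_force: [-0.4, -0.7, 0.9]
width: 0.7
```

```bash
cat > fit.py <<'E'
from h import *
import sys
from scipy.optimize import least_squares
t=sys.argv[1]
L={'trap':(0,0,0),'latch_left_pivot':(0,114,158),'latch_right_pivot':(0,-114,158),'latch_left_tip':(0,167,197),'latch_right_tip':(0,-167,197)}
O=[];P={}
for n in ('scene','side','wrist'):
    p=snap(n,n+t); P[n]=p
    for l in L:
        for m in mark_of(p,l)[:1]:
            if m['p']>.3: O.append((n,l,m['p'],np.array(m['location'])[::-1]))
def X(v,l):
    c,s=np.cos(v[2]),np.sin(v[2]); a=L[l]; return np.array([v[0]+c*a[0]-s*a[1],v[1]+s*a[0]+c*a[1],a[2]])
def res(v): return np.concatenate([(proj(P[n],X(v,l))-u)*w*(0.4 if n=='wrist' else 1) for n,l,w,u in O])
r=least_squares(res,[513,-193,.25],loss='soft_l1',f_scale=2)
print(np.round(r.x,3))
for n,l,w,u in O: print(n,l,round(w,2),np.round(u),np.round(proj(P[n],X(r.x,l))-u,1))
for l in L: print(l,np.round(X(r.x,l)))
im=P['wrist']['color'][:,:,::-1].copy()
for l in L: cv2.circle(im,tuple(int(i) for i in np.clip(proj(P['wrist'],X(r.x,l)),-999,999)),4,(0,0,255),1)
cv2.imwrite('pics/wm'+t+'.png',im)
E
python3 fit.py 2
```

```text
[ 5.17609e+02 -1.92477e+02  2.39000e-01]
scene trap 0.77 [276. 251.] [-2.1  0.7]
scene latch_left_pivot 0.66 [287. 196.] [ 1.8 -1.2]
scene latch_right_pivot 0.67 [252. 245.] [-3.6  0.6]
scene latch_left_tip 0.47 [293. 172.] [4.  2.6]
scene latch_right_tip 0.6 [235. 250.] [1.  0.9]
side trap 0.96 [330. 197.] [-2.1  2.3]
side latch_left_pivot 0.74 [295. 287.] [ 38.9 -95. ]
side latch_right_pivot 0.72 [323. 152.] [ 0.5 -1.7]
side latch_left_tip 0.41 [337. 194.] [0.2 1.6]
side latch_right_tip 0.55 [321. 133.] [0.5 1. ]
wrist latch_right_pivot 0.81 [346.  75.] [ 0.6 -2.1]
wrist latch_right_tip 0.61 [347. 146.] [ 1.2 -0.9]
trap [ 518. -192.    0.]
latch_left_pivot [491. -82. 158.]
latch_right_pivot [ 545. -303.  158.]
latch_left_tip [478. -30. 197.]
latch_right_tip [ 557. -355.  197.]
```

View pics/wm2.png

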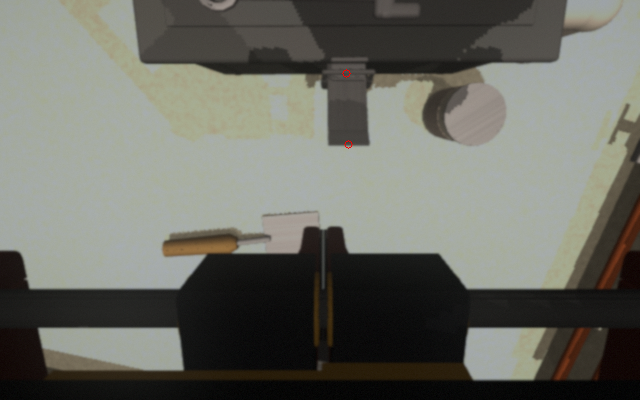

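The wrist view shows the right lever from pivot (346,73) to tip (348,145), which matches the fit. Now I'll bring the closed fingers over it.

Request:
{"name": "move_arm", "arguments": {
  "motion": [
    [7, 30, -25, 0, 0, 0, 0],
    [7, 48, -50, 0, 0, 0, 0],
    [7, 48, -75, 0, 0, 0, 0],
    [7, 48, -82, 0, 0, 0, 0],
    [7, 48, -82, 0, 0, 0, 0]
  ]
}}

```text
t: 4.12
ee_pos: [555.3, -348.6, 213.6]
orientation: [-3.114, -0.395, 0.005]
ft_force: [1.8, 0.1, 0.2]
width: 0.5
```

Request:
{"name": "move_arm", "arguments": {
  "motion": [
    [0, 0, -5, 0, 0, 0, 0],
    [0, 0, -10, 0, 0, 0, 0],
    [0, 0, -15, 0, 0, 0, 0],
    [0, 0, -20, 0, 0, 0, 0],
    [0, 0, -25, 0, 0, 0, 0]
  ]
}}

```text
t: 4.53
ee_pos: [557.2, -350.8, 191.7]
orientation: [3.114, 0.394, 0.004]
ft_force: [0.0, -2.8, 4.9]
width: 0.7
```

Request:
{"name": "move_arm", "arguments": {
  "motion": [
    [0, 0, -6, 0, 0, 0, 0],
    [0, 0, -12, 0, 0, 0, 0],
    [0, 0, -18, 0, 0, 0, 0],
    [0, 0, -24, 0, 0, 0, 0],
    [0, 0, -30, 0, 0, 0, 0]
  ]
}}

```text
t: 4.95
ee_pos: [556.3, -349.5, 160.2]
orientation: [3.116, 0.395, 0.0]
ft_force: [-0.5, -2.0, 6.2]
width: 0.4
```

Request:
{"name": "move_arm", "arguments": {
  "motion": [
    [0, 1, -6, 0, 0, 0, 0],
    [0, 2, -12, 0, 0, 0, 0],
    [0, 3, -18, 0, 0, 0, 0],
    [-1, 4, -24, 0, 0, 0, 0],
    [-1, 5, -30, 0, 0, 0, 0]
  ]
}}

```text
t: 5.37
ee_pos: [554.6, -343.6, 129.3]
orientation: [-3.115, -0.395, 0.002]
ft_force: [-0.3, 0.3, -0.8]
width: 0.5
```

Request:
{"name": "move_arm", "arguments": {
  "motion": [
    [0, 0, -4, 0, 0, 0, 0],
    [0, 1, -8, 0, 0, 0, 0],
    [0, 2, -13, 0, 0, 0, 0],
    [0, 2, -13, 0, 0, 0, 0],
    [0, 2, -13, 0, 0, 0, 0]
  ]
}}

```text
t: 5.78
ee_pos: [555.1, -342.1, 117.3]
orientation: [-3.116, -0.395, 0.001]
ft_force: [0.6, 0.5, 0.9]
width: 0.4
```

Run:
```python
from h import *
a=snap('scene','s3'); w=snap('wrist','w3')
c=a['color'][140:340,160:400,::-1]; c=cv2.resize(c,(576,480),interpolation=3)
cv2.imwrite('pics/c3.png',np.vstack([c[:300], cv2.resize(w['color'][:,:,::-1],(480,300))[:, :].copy() if 0 else cv2.resize(w['color'][:,:,::-1],(576,300))]))
```

```text
(no output)
```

View pics/c3.png

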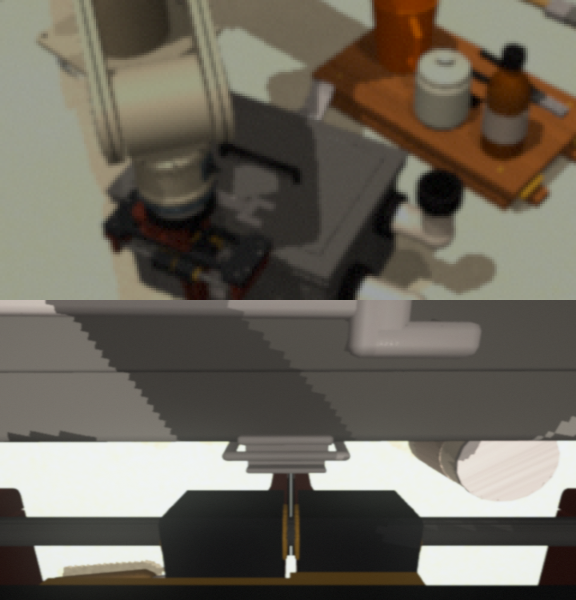

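The wrist view at z=117 shows only the loop and a narrow plate edge, no outstanding lever, so it has swung in. I'll retreat up and cross to the left.

Request:
{"name": "move_arm", "arguments": {
  "motion": [
    [2, -8, 0, 0, 0, 0, 0],
    [3, -12, 30, 0, 0, 0, 0],
    [3, -12, 70, 0, 0, 0, 0],
    [3, -12, 110, 0, 0, 0, 0],
    [3, -12, 150, 0, 0, 0, 0]
  ]
}}

```text
t: 6.3
ee_pos: [558.1, -355.0, 269.6]
orientation: [3.117, 0.394, -0.0]
ft_force: [0.7, -0.0, -0.3]
width: 0.5
```

Request:
{"name": "move_arm", "arguments": {
  "motion": [
    [-5, 20, 30, 0, 0, 0, 0],
    [-14, 55, 40, 0, 0, 0, 0],
    [-24, 93, 40, 0, 0, 0, 0],
    [-33, 130, 40, 0, 0, 0, 0],
    [-43, 168, 40, 0, 0, 0, 0]
  ]
}}

```text
t: 6.72
ee_pos: [515.1, -185.7, 308.6]
orientation: [3.116, 0.393, 0.003]
ft_force: [1.3, 0.0, -0.3]
width: 0.1
```

Request:
{"name": "move_arm", "arguments": {
  "motion": [
    [-9, 36, 0, 0, 0, 0, 0],
    [-18, 72, 0, 0, 0, 0, 0],
    [-27, 110, 0, 0, 0, 0, 0],
    [-36, 148, 0, 0, 0, 0, 0],
    [-36, 148, 0, 0, 0, 0, 0]
  ]
}}

```text
t: 7.13
ee_pos: [477.9, -33.9, 308.3]
orientation: [-3.114, -0.4, -0.001]
ft_force: [-0.2, -0.5, 0.6]
width: 0.7
```

```bash
python3 fit.py 4
python3 - <<'E'
import cv2,numpy as np
s=cv2.imread('pics/scene4.png')[180:300,190:350]; w=cv2.imread('pics/wm4.png')
cv2.imwrite('pics/c4.png',np.vstack([cv2.resize(s,(400,300),interpolation=3),cv2.resize(w,(400,300))]))
E
```

```text
[ 5.21682e+02 -1.94883e+02  3.10000e-01]
scene trap 0.66 [272. 254.] [ 1.5 -0.3]
scene latch_left_pivot 0.85 [288. 194.] [-0.5  0.5]
scene latch_right_pivot 0.89 [250. 244.] [1.4 4.2]
scene latch_left_tip 0.41 [293. 176.] [ 1.  -1.7]
scene latch_right_tip 0.58 [246. 264.] [ -5.4 -10.7]
side latch_left_pivot 0.65 [336. 194.] [-1.  -2.8]
side latch_left_tip 0.51 [339. 193.] [0.4 1.3]
wrist latch_left_pivot 0.86 [319. 235.] [-0.8 -0.2]
wrist latch_left_tip 0.69 [314. 190.] [-0.9 -1.6]
trap [ 522. -195.    0.]
latch_left_pivot [487. -86. 158.]
latch_right_pivot [ 556. -303.  158.]
latch_left_tip [471. -36. 197.]
latch_right_tip [ 573. -354.  197.]
```

View pics/c4.png

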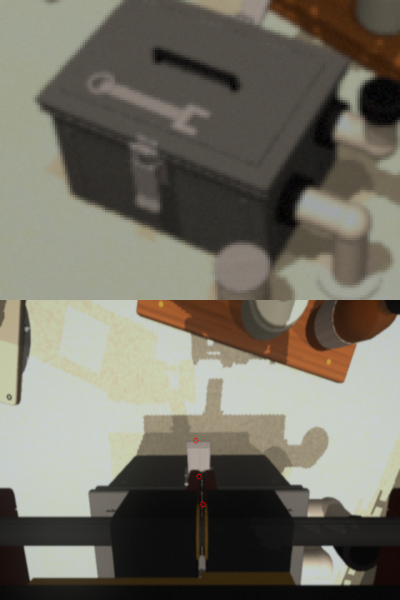

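The scene crop shows the right latch hanging shut at (145,175). In the wrist view the left lever lies straight ahead under the fingers, so I'm in place. The right tip spoiled this last fit because it has moved, so I'm using left pivot (489,-84) and yaw 0.25.

Request:
{"name": "move_arm", "arguments": {
  "motion": [
    [0, -1, -25, 0, 0, 0, 0],
    [0, -2, -55, 0, 0, 0, 0],
    [0, -2, -80, 0, 0, 0, 0],
    [0, -2, -95, 0, 0, 0, 0],
    [0, -2, -95, 0, 0, 0, 0]
  ]
}}

```text
t: 8.45
ee_pos: [477.1, -40.1, 209.7]
orientation: [-3.115, -0.395, 0.009]
ft_force: [-1.0, 0.1, 0.6]
width: 0.6
```

Request:
{"name": "move_arm", "arguments": {
  "motion": [
    [0, 0, -5, 0, 0, 0, 0],
    [0, 0, -10, 0, 0, 0, 0],
    [0, 0, -15, 0, 0, 0, 0],
    [0, 0, -20, 0, 0, 0, 0],
    [0, 0, -25, 0, 0, 0, 0]
  ]
}}

```text
t: 8.87
ee_pos: [480.0, -40.5, 188.1]
orientation: [3.116, 0.395, 0.003]
ft_force: [-0.1, -0.6, 3.0]
width: 0.3
```

Request:
{"name": "move_arm", "arguments": {
  "motion": [
    [0, 0, -6, 0, 0, 0, 0],
    [0, 0, -12, 0, 0, 0, 0],
    [0, 0, -18, 0, 0, 0, 0],
    [0, 0, -24, 0, 0, 0, 0],
    [0, 0, -30, 0, 0, 0, 0]
  ]
}}

```text
t: 9.28
ee_pos: [479.3, -40.1, 157.2]
orientation: [-3.116, -0.394, -0.0]
ft_force: [-0.3, 3.3, 5.9]
width: 0.4
```

Request:
{"name": "move_arm", "arguments": {
  "motion": [
    [0, -1, -6, 0, 0, 0, 0],
    [0, -2, -12, 0, 0, 0, 0],
    [0, -3, -18, 0, 0, 0, 0],
    [1, -4, -24, 0, 0, 0, 0],
    [1, -5, -30, 0, 0, 0, 0]
  ]
}}

```text
t: 9.7
ee_pos: [479.8, -45.6, 126.6]
orientation: [-3.117, -0.395, 0.002]
ft_force: [-0.2, 0.7, -0.7]
width: 0.4
```

Request:
{"name": "move_arm", "arguments": {
  "motion": [
    [0, 0, -4, 0, 0, 0, 0],
    [0, -1, -8, 0, 0, 0, 0],
    [0, -2, -12, 0, 0, 0, 0],
    [0, -2, -12, 0, 0, 0, 0],
    [0, -2, -12, 0, 0, 0, 0]
  ]
}}

```text
t: 10.12
ee_pos: [480.1, -47.4, 115.5]
orientation: [-3.117, -0.395, 0.001]
ft_force: [-0.2, -0.8, 0.7]
width: 0.5
```

Same force pattern as the right latch. Retreat and check.

Request:
{"name": "move_arm", "arguments": {
  "motion": [
    [-2, 8, 0, 0, 0, 0, 0],
    [-3, 12, 30, 0, 0, 0, 0],
    [-3, 12, 70, 0, 0, 0, 0],
    [-3, 12, 110, 0, 0, 0, 0],
    [-3, 12, 150, 0, 0, 0, 0]
  ]
}}

```text
t: 10.53
ee_pos: [476.6, -34.7, 267.6]
orientation: [-3.116, -0.395, 0.001]
ft_force: [1.3, -0.7, -0.6]
width: 0.1
```

Request:
{"name": "move_arm", "arguments": {
  "motion": [
    [-25, 10, 25, 0, 0, 0, 0],
    [-50, 20, 50, 0, 0, 0, 0],
    [-50, 20, 80, 0, 0, 0, 0],
    [-50, 20, 80, 0, 0, 0, 0],
    [-50, 20, 80, 0, 0, 0, 0]
  ]
}}

```text
t: 10.95
ee_pos: [427.9, -14.9, 347.6]
orientation: [3.116, 0.396, 0.008]
ft_force: [-0.4, -0.3, 0.1]
width: 0.8
```

Run:
```python
from h import *
b=snap('side','d5'); a=snap('scene','s5'); w=snap('wrist','w5')
f=lambda p,r,c:cv2.resize(p['color'][r:r+120,c:c+160,::-1],(400,300),interpolation=3)
cv2.imwrite('pics/c5.png',np.vstack([np.hstack([f(b,120,260),f(a,180,190)]),np.hstack([cv2.resize(w['color'][:,:,::-1],(400,300)),f(b,230,240)])]))
for l,z in dict(jug=56,jar=56,bottle=56,pliers=56,wrench=194,tin=0,brush=0,scraper=0).items():
    for n,p in (('sc',a),('sd',b)):
        for m in mark_of(p,l)[:1]: print(l,n,round(m['p'],2),np.round(at_z(p,m['location'],z)))
```

```text
jug sd 0.75 [ 522. -143.   56.]
jar sc 0.92 [534. 144.  56.]
jar sd 0.96 [548. 132.  56.]
bottle sc 0.62 [648. 164.  56.]
bottle sd 0.59 [645. 130.  56.]
pliers sc 0.6 [608. 265.  56.]
pliers sd 0.96 [597. 256.  56.]
wrench sc 0.6 [ 494. -261.  194.]
wrench sd 0.55 [504. 323. 194.]
tin sc 0.73 [ 682. -297.    0.]
tin sd 0.54 [ 675. -302.    0.]
brush sc 0.59 [487. 519.   0.]
brush sd 0.55 [487. 512.   0.]
scraper sc 0.81 [ 476. -525.    0.]
scraper sd 0.38 [424. 175.   0.]
```

View pics/c5.png

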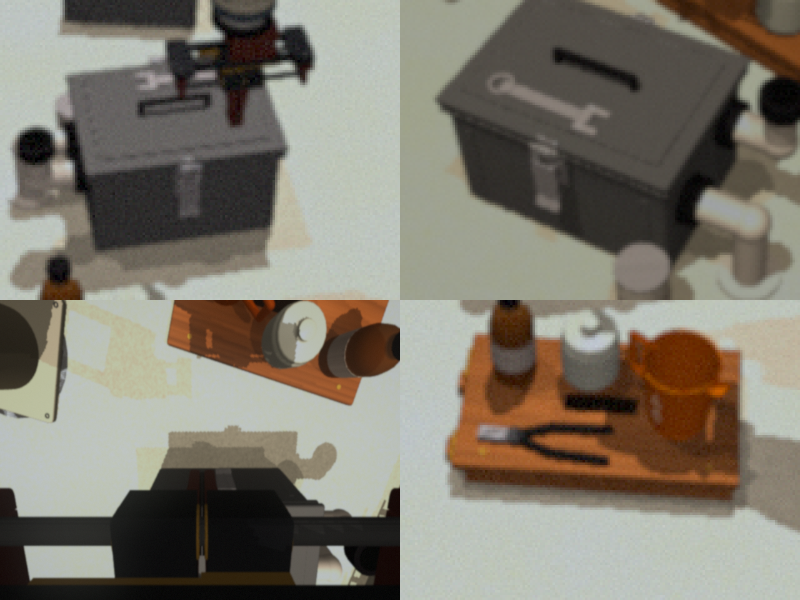

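The left lever at (187,190) in the side crop and the right one at (545,180) in the scene crop both hang flat against the tank. The wrench and the things on the stool haven't moved, and the hand is clear of everything.

```bash
python3 -c "
from workcell import *
print(get_obs()['ft_force']); print(close_job())"
```

```text
[-0.03900867 -0.33413989 -0.24697459]
the job is handed in; nothing more can be done
None
```

Both latches are shut and I handed the job in at about 11 s of the 42 s allowed; `close_job` gives no verdict. I pushed each lever down from above with the closed fingers, first right, then left, until it went over centre. I then pulled the hand back up, clear of everything.

- **Levers:** the last pictures show both hanging flat along the tank wall. I judged this by eye, since the joint angles can't be read directly.
- **Force:** the highest wrist reading at the end of any move was about 7 N, and it fell to about 0 once each lever snapped over. Contact force on the levers themselves was not measured.
- **Lid and wrench:** the lid looks seated, and the wrench lies where it was.
- **Other objects:** jar, bottle, tin, brush and pliers were found within about 20 mm of their first positions in both cameras, about as closely as the networks could place them. The wrench and scraper matched in the scene camera.

**Checks that disagreed:**
- In the last side-camera check, the networks put the jug, wrench and scraper in places that don't fit the pictures. The last pictures show the jug and wrench in place; the scraper is not in those crops, so it rests on the scene camera alone.
- The second trap position fit was thrown off because the right lever had already moved. For the left latch I worked mainly from the left-side points instead.

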